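# Offer up a heater lid to its hinge and hold it for the pin

## Robot

A 6-joint arm with a two-finger parallel gripper is mounted at the origin on a cart in front of the work surface, level with it; the furniture and walls round the work are solid. World frame = base frame: x ahead of the robot, y to its left, z up, the work surface at z = 0. Lengths are in mm, angles in degrees, forces in N, time in s.
With the tool pointing down it reaches from about 400 to 925 mm from the base axis. Payload 12.5 kg.
Tool frame: the origin (TCP) lies midway between the tips of the shut fingers; the grasp point (between the pads) lies 19 mm behind it; z points along the fingers, y is the line along which they close (so a half turn about z gives the same grasp; the last joint's range is limited). The gripper opens to 95 mm and grips with 3 to 60 N. Pads are 20 mm wide; open, the fingers measure 119 mm over their backs; the gripper's body (75 mm by 180 mm) begins 59 mm behind the grasp point.
Start: joints at [65.569, 28.126, 89.318, -0, 62.55, -6.05], TCP at [197.062, 593.139, 214.661] pointing down, gripper open.
Joint ranges: [-177.58, 177.58], [-47.91, 125.51], [2.72, 160], [-65.01, 245.01], [3.68, 167.84], [-153.87, 153.87]. Speed limits (degrees/s): [127.2, 127.2, 159.86, 180, 180, 180].

## Interface

Orientations are given as [roll, pitch, yaw] about the fixed x, y, z axes, in that order (R = Rz(yaw) Ry(pitch) Rx(roll)).
In Python, from rig import robot, ik, vision gives the robot as it stands. The module is installed in compiled form; this text tells all that it offers. Calls block until the motion is done:
- robot.goto(position, orientation): joint-space move of the TCP to a pose.
- robot.servo_line(position, v=150, orientation=None): straight line of the TCP; orientation=None keeps the orientation; v is the mean speed in mm/s.
- robot.move_joints(angles): joint-space move.
- robot.command_gripper(opening, force=None): finger opening in mm; force is the grip in N (None keeps the last); returns when the fingers have stopped.
- robot.hold(seconds).
- ik(position, orientation): joint angles nearest the present ones, or None.
- robot.state(): the state.
- vision.read_camera(name): name is "scene" or "top" or "wrist"; returns a dict with "img" (480x640x3 uint8, blue, green, red), "range_z" (480x640 float32, mm along the optical axis (not along the pixel's ray), 0 where there is no reading), "vfov" (degrees; the focal length in pixels is half the picture's height over the tangent of half this angle, whatever the lens; pixels are square), "cx", "cy" (the principal point, pixels), "k1" (the pictures are not rectified: a ray, as slopes to the right and down, at radius r is drawn at 1 + k1 r^2 times it, then the intrinsics apply), "rvec" (rotation vector, rad) and "tvec" (3), from world to camera coordinates, as OpenCV has them. Camera axes: x right, y down, z forward; pixel columns grow to the right and rows downward; lengths in mm; the calibration is good to about 2 mm. A picture is of the moment at which its call begins.
A pose or a line that the arm cannot do raises robot.MotionError and nothing moves.
- robot.hand_in(): hands the job in; it is judged then, once.
The state is a dict: "t": time; "qpos": joint angles; "joint_velocities": joint speeds; "effort": joint torques, N m; "ee_pos": TCP position; "tcp_rot": TCP orientation; "wrist_force": force on the tool from outside, world axes, zero at the start; "torque": the same for the moment, N m; "finger_gap": finger opening in mm; "gripper_force": force on a finger pad.
Only numpy, scipy, OpenCV 4.12 (cv2) and the standard library are available. Lean on these libraries where they do the work, as an engineer would, in place of code of your own. Each camera call takes 0.05 s, during which the arm holds its last target. There are 200 camera calls.

## Task

Put the clear lid back to its hinge on the dry-block heater: take it by its black grip rail, lift it out of the drying rack and, keeping it upright, lower it so that its two hinge knuckles drop in between the heater's three and all five bores line up for the hinge pin. The acrylic is brittle, so set it into the hinge gently, never pressing on the heater with more than 20 N, and leave the glass plate, timer, tub and screwdriver as they are. Finish while still holding the lid there, upright, still and in line, so that a colleague can push the pin through; do not let go.

Things in the scene. Friction and masses are not known exactly. Their poses are not given: they have to be found in the camera images.
- lid: Heater lid, one rigid piece, 0.13-0.25 kg, upright in a slot of the drying rack, hinge edge down. Clear blue-tinted panel 150 (its y) x 120 (z, up) x 6 (x); on top a black grip rail 90 (y) x 24 (z) x 14 (x); at the bottom an aluminium leaf 96 (y) x 28 (z) x 10 (x). Origin on the bore axis; panel begins 16, leaf 11 above it; rail top 136. Same from either side.
- lid_grip (a point): Middle of the lid's black grip rail (half-way up its 24 mm), where it is taken: 124 mm straight above the lid's bore axis, 12 mm below the rail's top. Axes as the lid's: pinch across x (14 mm).
- lid_axis (a point): Point on the bore axis of the lid's hinge, midway between its two knuckles (= the lid's origin). y runs along the bores, z up the panel. The knuckles hang below the leaf: barrels 14 in diameter, 18 long, centred at y = -20 and +20, ends chamfered 1.5, bore 8.
- heater: Dry-block heater, fixed: white case 190 deep (x) x 170 wide (y), an aluminium vial block inside an 80 high upstand, sloped control panel in front (-x), aluminium hinge block along the rear (+x) top edge. Origin: centre of its underside. The 5.6 mm steel hinge pin waits in the outer knuckle at -y, sticking out 61 mm there (red head), clear of the notches.
- hinge_axis (a point): Middle of the hinge block's bore axis, 84 above the worktop, 83 behind the heater's origin; y along the bores, z up. Knuckles 14 diameter, 18 long at y = -40, 0, +40. Between them, at y = -20 and +20, notches 22 long, open upward: troughs 16 wide (x), cheeks up to 2 below the axis, floor 8 below it. A lid resting there has its axis 1 mm low, still in line; let go, it would tip over.
- rack: White drying rack, fixed, 130 (x) x 178 (y) x 73 high; origin: centre of its underside. Comb boards at y = -67 and +67 (8 thick), each with slots 8.5 wide at x = -40, 0, +40, from 38 up to the top. The lid's panel stands in the slots at x = -40 or +40, bore axis 22 above the worktop: lift it 40 or more straight up to clear. The middle slot is empty.
- gel_plate: Loose greenish glass plate 146 (y) x 60 high (z) x 4 (x), standing in the rack's other outer slot, 80 mm from the lid, its top 98 above the worktop. Origin: middle of its lower edge. Leave alone.
- timer: Small white timer 62 x 68 x 20 on the worktop behind the work. Origin: centre of its underside. Leave alone.
- tub_caps: White tub with a blue screw cap, 54 in diameter, 48 high, behind the work. Origin: centre of its underside. Leave alone.
- screwdriver: Screwdriver with a red handle, 190 long (its y), lying behind the work. Origin: centre of its underside. Leave alone.
Things that resemble listed ones, but are neither listed nor needed, are in the scene too. Of the things that look like the lid, the smaller one is meant.

How it is judged (in metres and radians):
On the way:
1. the lid is lifted clear of the drying rack in the fingers (height (world z) of lid_axis above 0.07 m and contact force between the fingers and lid above 2 N and contact force between lid and rack below 0.1 N), for 0.2 s.
At the end, for the whole second after the job is handed in: The fingers still hold the lid, upright within 0.15 rad and at rest; its bore axis lies within 2.5 mm of the heater's hinge axis fore and aft and in height, within 3 mm along it and parallel within 0.04 rad; it presses on the heater with less than 20 N (x of lid_axis in the frame of hinge_axis between -0.0025 and 0.0025 m and z of lid_axis in the frame of hinge_axis between -0.0025 and 0.0025 m and y of lid_axis in the frame of hinge_axis between -0.003 and 0.003 m and angle between the y axis of lid_axis and the y axis of hinge_axis, either way round below 0.04 rad and angle between lid_axis's own z axis and vertical below 0.15 rad and contact force between the fingers and lid above 2 N and contact force between lid and heater below 20 N and linear speed of lid below 0.01 m/s); the arm keeps its last pose, push and grip.
It fails at once if the lid is pressed or knocked against the heater with more than 20 N (contact force between lid and heater above 20 N).
It fails at once if the glass plate is moved more than 20 mm (distance of gel_plate from where it was at the start of the episode above 0.02 m).
It fails at once if the timer is moved more than 20 mm (distance of timer from where it was at the start of the episode above 0.02 m).
It fails at once if the tub is moved more than 20 mm (distance of tub_caps from where it was at the start of the episode above 0.02 m).
It fails at once if the screwdriver is moved more than 20 mm (distance of screwdriver from where it was at the start of the episode above 0.02 m).
It also fails if it takes over 45 s, if anything falls off the work surface, if the arm or the gripper's body presses on something with over 40 N, if the wrist force passes 120 N, or if a joint passes its speed limit or range.

## Working session

There is one attempt and no reset: what is moved stays moved. The work goes in short steps, each a Python script; the robot and the scene stay as the last script left them, time stands still between calls to the robot, and variables do not carry over. Pictures are saved under pics/ and viewed, at most 10 in all, crops included, and the job is handed in when it is done.

```bash
mkdir -p pics; cat > h.py <<'E'
import numpy as np, cv2
from rig import robot, ik, vision
def snap(n):
    c=vision.read_camera(n); np.savez(f'{n}.npz',**c); return c
def load(n): return dict(np.load(f'{n}.npz'))
def K(c):
    f=240/np.tan(np.radians(float(c['vfov']))/2); return np.array([[f,0,float(c['cx'])],[0,f,float(c['cy'])],[0,0,1]])
def D(c): return np.array([float(c['k1']),0,0,0,0.])
def proj(c,P): return cv2.projectPoints(np.float64(P).reshape(-1,1,3),c['rvec'],c['tvec'],K(c),D(c))[0].reshape(-1,2)
def rays(c,uv):
    s=cv2.undistortPointsIter(np.float64(uv).reshape(-1,1,2),K(c),D(c),None,None,(3,100,1e-10)).reshape(-1,2) 
    return np.c_[s,np.ones(len(s))]
def RT(c): return cv2.Rodrigues(c['rvec'])[0],np.array(c['tvec']).reshape(3)
def world(c,uv,z=None):
    "z None: use depth, else intersect with height z"
    R,t=RT(c); d=rays(c,uv); uv=np.atleast_2d(uv)
    if z is None:
        r=np.array([c['range_z'][int(round(v)),int(round(u))] for u,v in uv]); return (d*r[:,None]-t)@R
    w=d@R; o=-t@R; return o+w*((z-o[2])/w[:,2])[:,None]
def cloud(c):
    u,v=np.meshgrid(np.arange(640),np.arange(480)); return world(c,np.c_[u.ravel(),v.ravel()]).reshape(480,640,3)
E
python3 - <<'E'
from h import *
for n in ['scene','top','wrist']:
    c=snap(n); cv2.imwrite(f'pics/{n}0.png',c['img']); R,t=RT(c); print(n,c['vfov'],c['k1'],-t@R)
E
```

```text
scene 52.918850860526646 -0.09748425336269018 [-166.52520769 -574.84804858  638.34482696]
top 45.6873801584907 -0.06548754275911971 [ 492.35045954   70.58082693 1595.44706795]
wrist 60.60616599329444 0.00013658503489261006 [132.6400796  615.46083139 384.19716188]
```

View pics/scene0.png

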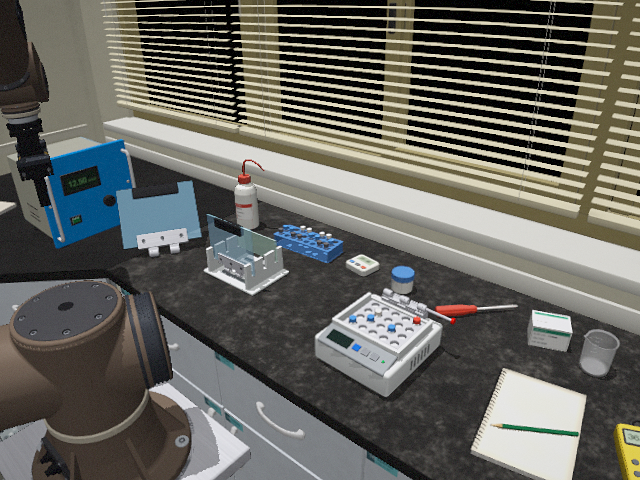

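View pics/top0.png

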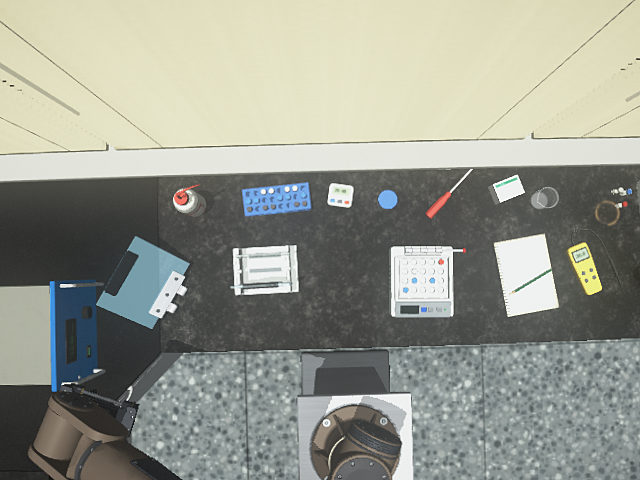

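Two things look like the lid: the large one leaning on the blue instrument (scene 160,215; top 145,282), and the one in the drying rack (scene 230,235; top 262,287). The rack one is smaller and stands in a slot hinge edge down, so it fits the description. I'll confirm it in an enlarged crop.

```bash
python3 - <<'E'
from h import *
s=load('scene')['img'];t=load('top')['img']
a=cv2.resize(s[205:300,190:300],None,fx=3.6,fy=3.6,interpolation=2)[:300,:396]
b=cv2.resize(s[280:355,355:465],None,fx=3.6,fy=3.6,interpolation=2)
cc=cv2.resize(t[235:305,222:312],None,fx=4.4,fy=4.4,interpolation=2)
d=cv2.resize(t[235:305,380:470],None,fx=4.4,fy=4.4,interpolation=2)
o=np.zeros((600,800,3),np.uint8)
for im,y,x in ((a,0,0),(b,0,400),(cc,300,0),(d,300,400)):
    im=im[:300,:398]; o[y:y+im.shape[0],x:x+im.shape[1]]=im
cv2.imwrite('pics/crop.png',o)
c=load('top');W=cloud(c)
for nm,(u0,v0,u1,v1) in dict(rack=(225,240,305,300),heater=(385,240,460,322)).items():
    P=W[v0:v1,u0:u1].reshape(-1,3)
    print(nm,[ (lo,hi,len(q),np.round(q.min(0)),np.round(q.max(0))) for lo,hi in ((20,60),(60,78),(78,95),(95,110),(115,160)) for q in [P[(P[:,2]>lo)&(P[:,2]<hi)]] if len(q)])
E
```

```text
rack [(20, 60, 178, array([442., 165.,  20.]), array([564., 310.,  60.])), (60, 78, 245, array([443., 165.,  61.]), array([566., 311.,  78.])), (78, 95, 36, array([447., 162.,  78.]), array([563., 310.,  95.])), (95, 110, 75, array([470., 166.,  95.]), array([548., 312., 108.])), (115, 160, 199, array([458., 162., 115.]), array([473., 309., 160.]))]
heater [(20, 60, 840, array([ 365., -277.,   20.]), array([ 556., -102.,   60.])), (60, 78, 3056, array([ 366., -274.,   60.]), array([ 556., -104.,   78.])), (78, 95, 579, array([ 394., -288.,   78.]), array([ 554., -113.,   94.])), (95, 110, 6, array([ 541., -231.,   95.]), array([ 545., -144.,   99.]))]
```

View pics/crop.png

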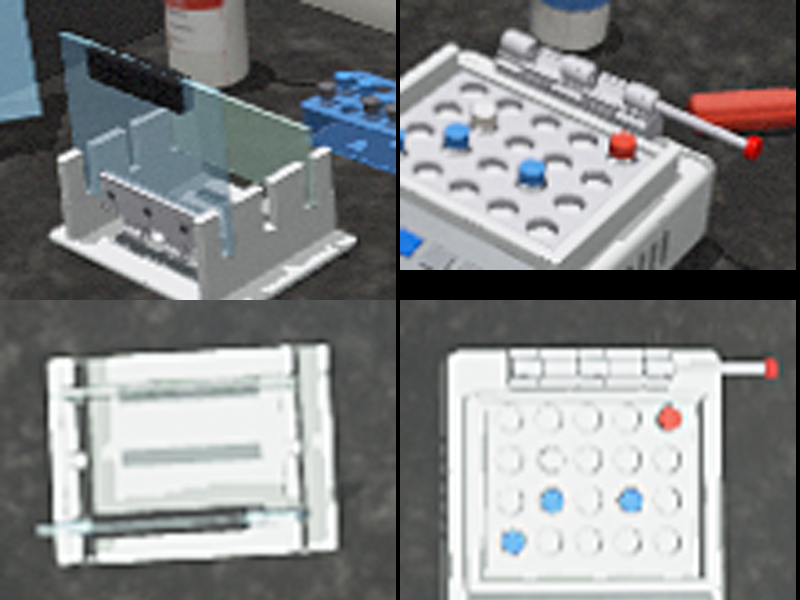

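The crop confirms it: the smaller lid, with its black rail, stands in the rack's near slot (crop 135,80) and the glass plate is in the far slot. The heater's three knuckles are at crop (515,40), (578,70) and (640,97), with the pin on the -y side. Next I'll estimate both poses roughly and move above each for a wrist view.

```bash
python3 - <<'E'
from h import *
c=load('top');W=cloud(c);g=c['img'].max(2)
m=np.zeros((480,640),bool);m[275:300,225:305]=1
m&=(W[...,2]>125)&(W[...,2]<170)&(g<90)
P=W[m];print('rail',len(P),P.mean(0),P.min(0),P.max(0))
def yaw(P):
    d=cv2.fitLine(np.float32(P[:,:2]),cv2.DIST_HUBER,0,.01,.01).ravel();return np.degrees(np.arctan2(-d[0]*np.sign(d[1]),abs(d[1])))
print('yaw lid (y axis rel world y)',yaw(P))
m=np.zeros((480,640),bool);m[243:262,395:450]=1
m&=(W[...,2]>84)&(W[...,2]<97)
P=W[m];print('hinge',len(P),P.mean(0),P.min(0),P.max(0),yaw(P))
# heater case front/rear edges via low z
m=np.zeros((480,640),bool);m[240:325,380:460]=1;m&=(W[...,2]>30)&(W[...,2]<100)&(g>120)
r=cv2.minAreaRect(np.float32(W[m][:,:2]));print(r)
s=robot.state();print(s['tcp_rot'],s['finger_gap'],s['t'])
R,t=RT(load('wrist'));print(R)
for y in (-90,90):
    for p in ((465,236,250),(545,-190,330)):
        print(y,p,ik(p,[180,0,y]))
E
```

```text
rail 67 [465.52530993 234.84336183 157.11959408] [458.22704617 192.41185994 138.47719851] [471.87686201 306.87273825 166.0132286 ]
yaw lid (y axis rel world y) 1.7597889
hinge 113 [ 543.4900367  -191.81404113   88.7433016 ] [ 517.18584808 -259.8585318    84.00681047] [ 553.16642812 -115.6764367    96.49462729] -1.4715208
((460.35247802734375, -195.28451538085938), (179.6730499267578, 186.97500610351562), 88.22547149658203)
[-1.79956263e+02 -5.26855827e-03  1.61620856e+02] 95.11974796761089 0.15
[[ 3.14423232e-01  9.49282885e-01  1.86762731e-04]
 [ 9.19856961e-01 -3.04725317e-01  2.46993224e-01]
 [ 2.34523352e-01 -7.74886129e-02 -9.69017189e-01]]
-90 (465, 236, 250) None
-90 (545, -190, 330) None
90 (465, 236, 250) [ 1.96488028e+01  1.75446927e+01  1.01013868e+02 -2.54444375e-14
  6.14414390e+01  1.96488028e+01]
90 (545, -190, 330) [-25.7759795   18.74064874  86.63363893   0.          74.62571232
 -25.7759795 ]
```

```bash
python3 - <<'E'
from h import *
robot.goto([465,236,260],[180,0,92]); c=snap('wrist'); np.savez('wl.npz',**c); a=c['img']; print(robot.state()['ee_pos'],RT(c))
robot.goto([465,236,300],[180,0,92]); robot.goto([543,-191,250],[180,0,88.5]); c=snap('wrist'); np.savez('wh.npz',**c); print(robot.state()['ee_pos'],robot.state()['t'])
cv2.imwrite('pics/w1.png',np.hstack([cv2.resize(a,None,fx=.625,fy=.625),cv2.resize(c['img'],None,fx=.625,fy=.625)]))
cv2.imwrite('pics/w1a.png',a);cv2.imwrite('pics/w1b.png',c['img'])
E
```

```text
[464.74385014 236.77636802 259.89877969] (array([[ 9.99303461e-01,  3.73122280e-02,  6.24310746e-04],
       [ 3.60151474e-02, -9.68675909e-01,  2.45702854e-01],
       [ 9.77247569e-03, -2.45509228e-01, -9.69344994e-01]]), array([-474.79262161,  174.34387895,  487.46165014]))
[ 543.24641982 -189.97474719  250.13336698] 3.7917
```

View pics/w1a.png

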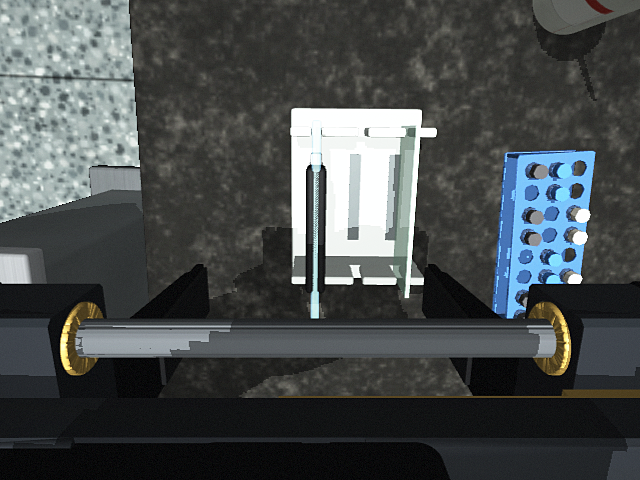

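View pics/w1b.png

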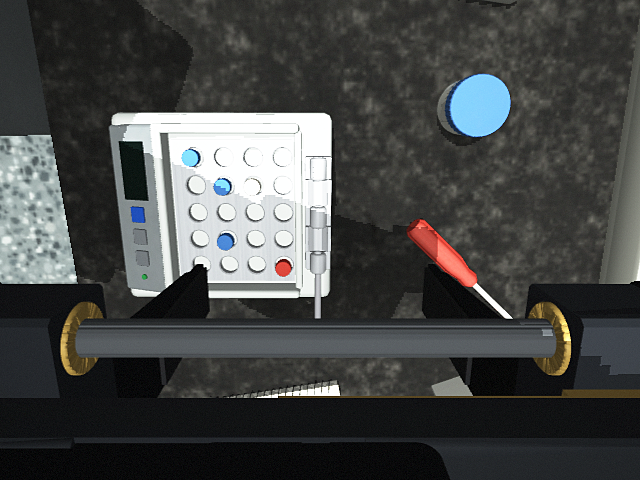

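The lid's rail spans columns 306–326 and rows 163–285. The heater's knuckles are near (318,168), (318,215) and (317,262), with the pin running down from there. I'll enlarge both to read the edges.

```bash
python3 - <<'E'
from h import *
a=load('wl');b=load('wh')
A=cv2.resize(a['img'][110:310,270:360],None,fx=3,fy=3,interpolation=2)
B=cv2.resize(b['img'][145:295,285:350],None,fx=4,fy=4,interpolation=2)
o=np.zeros((600,560,3),np.uint8);o[:600,:270]=A;o[:600,290:550]=B
for k in range(0,600,30): o[k,270:276]=255
for k in range(0,600,40): o[k,284:290]=255
cv2.imwrite('pics/w2.png',o)
s=robot.state();print(s['ee_pos'],s['tcp_rot']); robot.hold(.5); s=robot.state();print(s['ee_pos'],s['tcp_rot'],s['wrist_force'])
# rail edges at z=158
W=cloud(a);g=a['img'].max(2).astype(int)
for r in (180,200,220,240,260,275):
    row=g[r,295:340]; print(r,row[5:35])
Wb=cloud(b);gb=b['img'].max(2)
for r in (162,168,175,190,208,215,222,240,256,262,266):
    print(r,gb[r,300:338]); print('   z',Wb[r,300:338:2,2].round().astype(int))
E
```

```text
[ 543.24641982 -189.97474719  250.13336698] [ 1.79990984e+02 -2.03525703e-03  8.85784224e+01]
[ 543.01555355 -190.9459305   249.99456211] [-1.79999495e+02  3.81498111e-04  8.85036790e+01] [0.22933674 0.42877573 0.07276312]
180 [255 255 255 255 255 255   0  25  50  69  82  75  63 138 255 201 145 128
 155  61  66  69  68  53  33  20 160 255 250 245]
200 [255 255 255 255 255 255   0  31  48  65  78  69  59 132 255 193 187 253
  97  56  65  65  67  50  28  51 192 255 248 246]
220 [255 255 255 255 255 255   0  33  47  64  68  59  63 159 255 205 206 204
  88  55  63  62  57  45  12  89 242 255 246 246]
240 [246 246 246 249 255 203   0  30  45  59  65  59  64 133 211 192 211 243
  30  52  63  60  51  39   5 136 255 249 246 245]
260 [111 109 112 114 113  77  12  19  26  36  30  28  53 168 243 233 233 175
  10  31  34  30  27  21  23  75 120 112 111 106]
275 [107 105 106 111 107  74   7  23  31  27  31  21  79 207 238 233 232 176
  14  26  32  32  29  17  31  89 111 105 105 107]
162 [255 152 250 255 255 251 255 255 255 247 147 230 242 250 254 254 255 255
 255 255 255 255 255 252 244 229 203 2
[... 1648 characters left out ...]
 75 77 79 80 82 82  0  0  0]
256 [241 221 160 255 248 113 226 230 233 217  83 143 164 181 193 200 209 214
 211 210 209 205 196 178 165 159 204 228 234 231  88  15  32  38  41  39
  35  28]
   z [71 69 60 77 75 85 88 90 90 92 89 90 88 76 75 75  2  0  0]
262 [242 226 164 255 248 207 216 226 228 215  90 150 168 183 195 209 215 221
 218 210 209 209 199 176 158 144 204 230 232 227  79  25  36  36  34  33
  33  30]
   z [73 69 59 74 77 86 89 90 89 91 90 91 89 77 76 76  2  1  0]
266 [242 227 166 255 246 207 214 228 226 215  95 154 171 188 197 208 214 220
 220 211 206 205 196 175 151 139 200 229 231 225  69  14  27  28  27  28
  28  28]
   z [72 68 60 75 76 86 89 89 91 92 90 91 88 76 76 55 -1  0 -1]
```

View pics/w2.png

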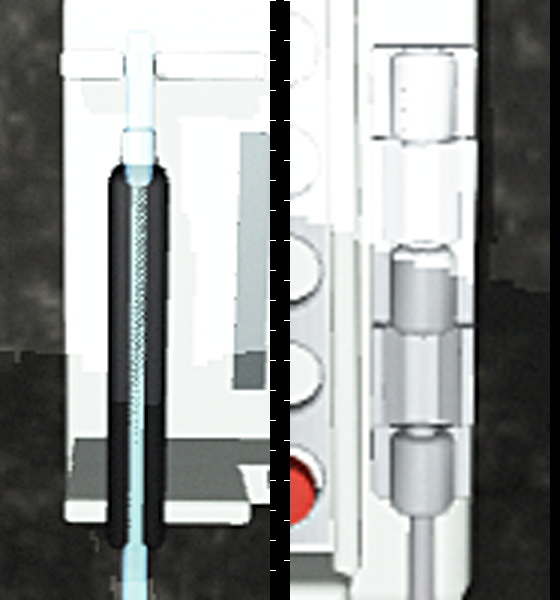

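```bash
python3 - <<'E'
from h import *
b=vision.read_camera('wrist'); np.savez('wh.npz',**b); gb=b['img'].max(2).astype(int)
g=cv2.GaussianBlur(gb.astype(np.float32),(1,5),0)
Rs=list(range(212,224,2))+list(range(256,270,2))
L=[];Rr=[]
for r in Rs:
    L.append(306+np.argmin(gb[r,306:315]));Rr.append(320+np.argmin(gb[r,320:330]))
print(L,Rr)
mid=np.c_[(np.array(L)+Rr)/2.,Rs]
print('axis pts',world(b,mid,85)[[0,5,6,-1]])
print('rows col 317', dict(zip(range(195,290),gb[195:290,314:321].mean(1).astype(int))))
robot.goto([465,234,300],[180,0,92]);robot.goto([465,234,260],[180,0,92]);robot.hold(.5)
a=vision.read_camera('wrist'); np.savez('wl.npz',**a); ga=a['img'].max(2).astype(int)
E=[]
for r in range(170,285,6):
    row=ga[r,290:345]; d=np.diff(row); l=290+.5+np.argmin(d[:25]); rr=290+.5+25+np.argmax(d[25:45]); E.append((r,l,rr))
E=np.array(E);print(E[::4])
pl=world(a,np.c_[E[:,1],E[:,0]],158);pr=world(a,np.c_[E[:,2],E[:,0]],158);m=(pl+pr)/2
print('width',np.linalg.norm(pr-pl,axis=1)[::4],'mid',m[::4],'fit',np.polyfit(m[:,1],m[:,0],1))
for cc in (310,311,322): print(cc,dict(zip(range(155,172),ga[155:172,cc])),dict(zip(range(282,300),ga[282:300,cc])))
for P in ((316,165),(316,291.5),(316,120)): print(P,world(a,[P],158))
print(robot.state()['t'])
cv2.imwrite('pics/w3.png',a['img'])
E
```

```text
[np.int64(310), np.int64(310), np.int64(310), np.int64(310), np.int64(310), np.int64(310), np.int64(310), np.int64(310), np.int64(310), np.int64(310), np.int64(310), np.int64(310), np.int64(310)] [np.int64(320), np.int64(326), np.int64(326), np.int64(325), np.int64(325), np.int64(325), np.int64(325), np.int64(325), np.int64(325), np.int64(325), np.int64(325), np.int64(325), np.int64(325)]
axis pts [[ 544.27419242 -188.7113689    85.        ]
 [ 546.14879719 -197.28259544   85.        ]
 [ 545.43972799 -227.04442798   85.        ]
 [ 545.18220118 -237.8535908    85.        ]]
rows col 317 {195: np.int64(254), 196: np.int64(254), 197: np.int64(254), 198: np.int64(254), 199: np.int64(254), 200: np.int64(254), 201: np.int64(254), 202: np.int64(255), 203: np.int64(255), 204: np.int64(222), 205: np.int64(239), 206: np.int64(158), 207: np.int64(227), 208: np.int64(255), 209: np.int64(250), 210: np.int64(251), 211: np.int64(202), 212: np.int64(208), 213: np.int64(209), 214: np.int64(210), 215: np.int64(210), 216: np.int64(210), 217: np.int64(210), 218: np.int64(210), 219: np.int64(211), 220:
[... 3344 characters left out ...]
62: np.int64(0), 163: np.int64(10), 164: np.int64(26), 165: np.int64(41), 166: np.int64(57), 167: np.int64(66), 168: np.int64(68), 169: np.int64(66), 170: np.int64(62), 171: np.int64(63)} {282: np.int64(23), 283: np.int64(23), 284: np.int64(25), 285: np.int64(25), 286: np.int64(25), 287: np.int64(24), 288: np.int64(24), 289: np.int64(41), 290: np.int64(45), 291: np.int64(43), 292: np.int64(41), 293: np.int64(41), 294: np.int64(39), 295: np.int64(39), 296: np.int64(43), 297: np.int64(40), 298: np.int64(41), 299: np.int64(37)}
(316, 165) [[465.33514453 280.34709814 158.        ]]
(316, 291.5) [[468.56901998 191.42770275 158.        ]]
(316, 120) [[464.29861592 308.84765187 158.        ]]
6.775
```

```bash
python3 - <<'E'
from h import *
b=load('wh');g=b['img'].max(2).astype(int);print(g[172:184,314:321].mean(1).astype(int))
print('knuckle -y ends', world(b,[[317.6,179.5],[317.6,227.3],[317.6,273.3]],89.5))
print('+y lower faces top rim', world(b,[[317.6,157.5],[317.6,208],[317.6,254.5]],89.5))
robot.command_gripper(60,30)
robot.servo_line([465.9,236.3,160],v=80,orientation=[180,0,91.2])
robot.servo_line([465.9,236.3,127],v=40); robot.hold(.4)
print(robot.state()['ee_pos'],robot.state()['wrist_force'])
robot.command_gripper(5,30); robot.hold(.4); s=robot.state()
print(s['ee_pos'],s['tcp_rot'],s['finger_gap'],s['gripper_force'],s['wrist_force'],s['t'])
c=vision.read_camera('wrist');np.savez('wg.npz',**c)
E
```

```text
[254 254 254 254 255 254 248 206 245 255 255 254]
knuckle -y ends [[ 547.06102286 -161.24011876   89.5       ]
 [ 546.12183215 -200.76040316   89.5       ]
 [ 545.16430571 -241.05194747   89.5       ]]
+y lower faces top rim [[ 547.47547733 -143.80015804   89.5       ]
 [ 546.50761983 -184.52684673   89.5       ]
 [ 545.5623052  -224.30464868   89.5       ]]
[465.91444697 236.30531366 127.08911793] [-0.37774019  0.12147529  0.11545541]
[465.91725973 236.30120496 127.01050101] [ 1.79998670e+02 -6.10237552e-04  9.11975163e+01] 14.01795754233979 29.99329447746277 [ 0.93173411  0.09414557 -0.25235773] 11.5333
```

```bash
python3 - <<'E'
from h import *
robot.servo_line([465.9,236.3,250],v=60); robot.hold(.5); s=robot.state()
print(s['finger_gap'],s['gripper_force'],s['wrist_force'],s['t'])
c=vision.read_camera('wrist');g=c['img'].max(2).astype(int)
E=[]
for r in range(60,330,15): E.append((r,''.join(' .:-=+*#%@'[min(9,v//26)] for v in g[r,285:355])))
for e in E: print(*e)
robot.servo_line([546.2,-192.2,250],v=180,orientation=[180,0,88.5]); robot.hold(.6)
robot.servo_line([546.2,-192.2,219],v=50); robot.hold(.6)
s=robot.state();print(s['ee_pos'],s['finger_gap'],s['wrist_force'],s['torque'],s['t'])
c=snap('wrist');d=snap('scene')
o=np.zeros((600,800,3),np.uint8)
o[:,:400]=cv2.resize(c['img'][80:320,240:400],(400,600),interpolation=2)
o[:,400:]=cv2.resize(d['img'][190:370,350:470],(400,600),interpolation=2)
cv2.imwrite('pics/w4.png',o)
E
```

```text
13.730825432246801 29.991363286972046 [ 0.25909173 -0.87467812 -2.42352294] 14.2833
60 ::::..::::::::::::::::::::-:::.....:::.::::::::::::...::::::::::----:-
75 ::::::::.::::..:::::::::::::::::::::::::------:::::::::::::::::.:::---
90 ::::::::::::::::::::::::::::::::.:::::::::::::::::-------:::::::::::::
105 ---::::::::::::::.::::::...........:::::::::::...............:::::..::
120 :..#@@@@@@@@@@@@@@@@@@@@@@@@@@@@@@@@@@@@@@@@@@@@@@@@@@@@@@@@@@@@@@@@@@
135 ..*@@@@@@@@@@@@@@@@@@@@@@@@@@@@@@@@@@@@%@@@@@@@@@@@@@@@@@@@@@@@@@@@@@@
150 ::.:@@@@@@@@@@@@@@@@@@@@@@@@@@@@@@@@@@@@@@@@@@@@@@@@@@@@@@@@@@@@@@@@@@
165 ::..#@@@@@@@@@@@@@@@@@#@@@@@@@%@@@@%%@@@@@@@@@@@@@@@@@@@@@@@@@@@##%%%%
180 :::.*@@@@@@@@@@@@@@@:=@@@@@@@@@@@@@@@@@:*@@@@@@@@@@@@@@@@@@@@@@@######
195 :.:.-@@@@@@@@@@       =%%%%%%%%%%%%%%##      .#@@@@@@@@@@@@@@@@@######
210 ---::%@@@@@  ...::::::::::---------..:::::::....  +@@@@@@@@@@@@%######
225 ::::.*@@@@@: ....:::::::::::::::::::::::::::.... .#@@@@@@@@@@@@#######
240 ......+@@@@= ....:::::::::::::::::::::::::::.... .#@@@@@@@@@@@%-======
255 ..... =@@@@=  ....::::::::::::::::::::::::::.... -@@@@@@@@@@@@@@@@@@@@
270 ....             .............................            :======-*@@@
285               .  .............................                       .
300                  ..........--: ...............                        
315                  ..........-..................                  .--:-=
[ 546.19363037 -192.22103501  219.03289008] 13.927421867083247 [ 0.13265025 -0.78964717 -1.55851262] [-0.09311652  0.02366444 -0.01200024] 18.875
```

View pics/w4.png

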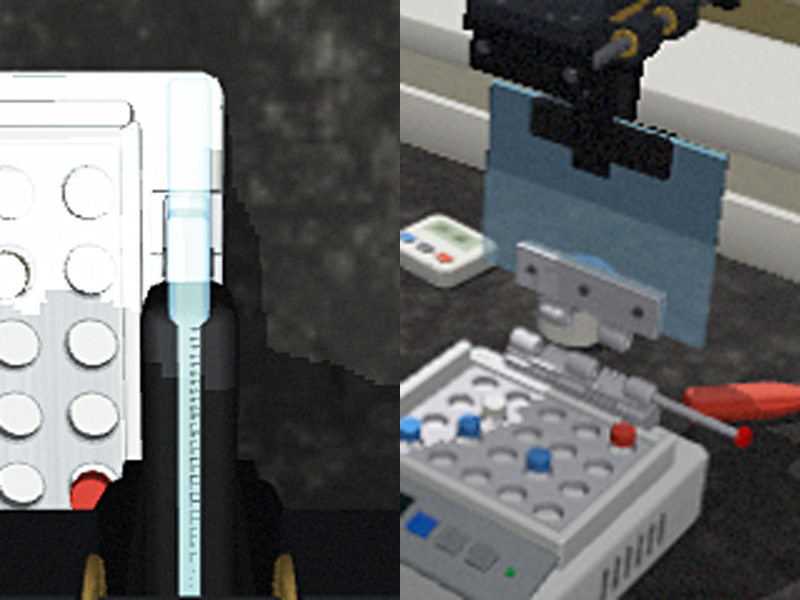

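The lid hangs upright in the fingers above the hinge. In the scene crop its two knuckles (553,313) and (614,335) sit over the gaps between the heater's knuckles (527,345), (580,368) and (640,395). I'll check the rail's sideways bias from the wrist picture, and the y alignment from the scene picture.

```bash
python3 - <<'E'
from h import *
c=load('wrist');g=c['img'].max(2).astype(int)
for r in (215,225,235,245,255):
    row=g[r]; l=285+.5+np.argmin(np.diff(row[285:310])); rr=325+.5+np.argmax(np.diff(row[325:350]))
    p=world(c,[[l,r],[rr,r]],250); print(r,l,rr,p[:,0],p.mean(0)[:2])
s=load('scene')
T=np.array([546.2,-192.2,84]); yd=np.array([np.sin(np.radians(1.5)),np.cos(np.radians(1.5)),0])
pp=lambda k,z: proj(s,[T+yd*k+[0,0,z]])[0]
cr=lambda p: ((p[0]-350)/.3+400,(p[1]-190)/.3)
for k in (40,0,-40): print('heater',k,cr(pp(k,0)))
for k in (20,-20): print('lid',k,cr(pp(k,30)))
o=cv2.resize(s['img'][270:330,375:455],(800,600),interpolation=2)
cv2.imwrite('pics/w5.png',o)
f=lambda p:((p[0]-375)*10,(p[1]-270)*10)
for k in (49,31,9,-9,-31,-49): print('heater end top',k,f(pp(k,7)))
for k in (29,11,-11,-29): print('lid end axis',k,f(pp(k,30)))
E
```

```text
215 295.5 346.5 [541.68029725 559.30477679] [ 550.49253702 -151.64960191]
225 295.5 335.5 [541.54872812 555.45651905] [ 548.50262358 -155.15013587]
235 295.5 335.5 [541.41553297 555.4093183 ] [ 548.41242563 -158.74283198]
245 295.5 335.5 [541.28068152 555.361529  ] [ 548.32110526 -162.38023588]
255 295.5 334.5 [541.14414272 554.9588893 ] [ 548.05151601 -166.05867392]
heater 40 (np.float64(523.4569526480178), np.float64(339.0865472099167))
heater 0 (np.float64(578.8977782994286), np.float64(363.352540883137))
heater -40 (np.float64(636.8787449512407), np.float64(388.7091415582029))
lid 20 (np.float64(554.2205210598158), np.float64(309.4115459480596))
lid -20 (np.float64(611.8972293820271), np.float64(333.61890139301903))
heater end top 49 (np.float64(85.83778604826534), np.float64(172.77905055343297))
heater end top 31 (np.float64(159.30110005427252), np.float64(204.64147463307427))
heater end top 9 (np.float64(251.12975223002422), np.float64(244.45536235009627))
heater end top -9 (np.float64(327.9703345044743), np.float64(277.75891925211226))
heater end top -31 (np.float64(424.0249375384292), np.float64(319.37451516100566))
heater end top -49 (np.float64(504.4032463549081), np.float64(354.1849618594438))
lid end axis 29 (np.float64(174.80530436476158), np.float64(112.34241303980639))
lid end axis 11 (np.float64(250.908011487561), np.float64(144.28933667620697))
lid end axis -11 (np.float64(346.06859178905154), np.float64(184.22902877790875))
lid end axis -29 (np.float64(425.72392972971784), np.float64(217.65459074122816))
```

View pics/w5.png

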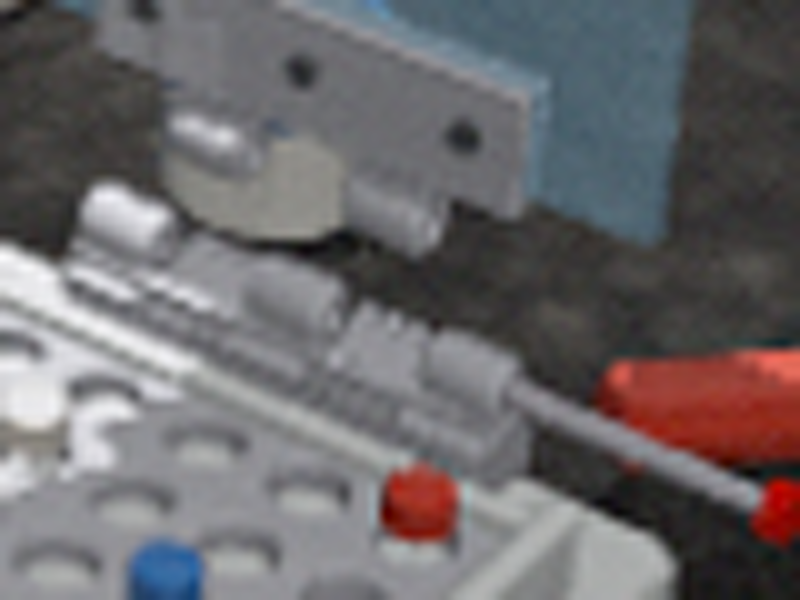

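The scene crop agrees with the wrist view to within about 1–1.5 mm: both lid knuckles hang over the notches. The wrist camera seems to read x about 1.3 mm too far, so I'll check that against the picture taken at the grasp.

```bash
python3 - <<'E'
from h import *
for n,z in (('wg',158),('wl',158)):
    c=load(n);g=c['img'].max(2).astype(int);M=[]
    for r in range(180,262,4):
        row=g[r]; 
        m=np.arange(640); 
        lo,hi=(285,312) if n=='wg' else (298,312); a2,b2=(322,345) if n=='wg' else (318,332)
        l=lo+.5+np.argmin(np.diff(row[lo:hi])); rr=a2+.5+np.argmax(np.diff(row[a2:b2]))
        p=world(c,[[l,r],[rr,r]],z); M.append([r,l,rr,p[1,0]-p[0,0],*p.mean(0)[:2]])
    M=np.array(M);M=M[abs(M[:,3]-14)<1.2];print(n,M[::4].round(2), 'x at y236.3',np.median(M[:,4]+.0205*(M[:,5]-236.3)))
s=load('scene');p=proj(s,[[546,-192,85],[556,-192,85],[546,-182,85],[546,-192,95]]);print((p[1:]-p[0]))
E
```

```text
wg [[208.   295.5  335.5   13.76 466.36 279.37]
 [224.   295.5  335.5   13.9  466.49 273.72]
 [240.   295.5  334.5   13.69 466.44 267.95]
 [256.   296.5  334.5   13.47 466.75 262.08]] x at y236.3 467.1711183061917
wl [[180.   305.5  325.5   13.25 465.36 270.49]
 [208.   305.5  324.5   12.8  465.71 251.63]
 [224.   305.5  324.5   12.93 466.1  240.57]
 [240.   304.5  324.5   13.74 466.16 229.27]
 [256.   304.5  324.5   13.88 466.57 217.77]] x at y236.3 466.12501533695655
[[ 2.59860262 -2.22967449]
 [-4.30027936 -1.79128269]
 [ 0.38025851 -4.15844623]]
```

```bash
python3 - <<'E'
from h import *
p=np.array([545.4,-192.6,219.])
robot.servo_line(list(p),v=20);robot.hold(.3);f0=np.mean([robot.state()['wrist_force']],0)
for z in list(range(212,198,-6))+[199,197,195,194,193,192,191,190,189.5,189]:
    robot.servo_line([p[0],p[1],z],v=20 if z>198 else 8); robot.hold(.1); s=robot.state()
    f=np.array(s['wrist_force'])-f0; print(z,f.round(2),np.round(s['ee_pos'],2),round(s['t'],2))
    if np.linalg.norm(f)>4: print('contact');break
print(s['torque'],s['finger_gap'],s['tcp_rot'])
E
```

```text
212 [ 0.43  0.54 -1.04] [ 545.44 -192.63  212.02] 20.12
206 [ 0.77  0.06 -0.19] [ 545.45 -192.62  206.05] 20.68
200 [-0.66  1.18 -0.94] [ 545.42 -192.6   200.02] 21.23
199 [ 0.85 -0.03 -0.4 ] [ 545.4  -192.58  199.02] 21.57
197 [ 0.14  0.95 -0.71] [ 545.38 -192.61  196.99] 22.07
195 [ 0.15 -0.55 -0.39] [ 545.41 -192.6   194.99] 22.57
194 [-0.57  0.29 -0.56] [ 545.41 -192.59  193.98] 22.95
193 [ 0.29  1.24 -0.12] [ 545.4  -192.58  192.99] 23.32
192 [ 0.97  0.57 -1.28] [ 545.41 -192.6   192.01] 23.7
191 [ 0.18  0.62 -0.25] [ 545.39 -192.59  190.98] 24.07
190 [-0.06  0.38 -0.41] [ 545.4  -192.61  189.97] 24.45
189.5 [ 0.49  0.3  -0.63] [ 545.41 -192.61  189.48] 24.8
189 [ 0.95  0.45 -0.51] [ 545.4  -192.6   188.98] 25.15
[-0.13164425  0.03663071  0.03728191] 14.15265532114738 [-1.79998408e+02  5.09369819e-05  8.85021472e+01]
```

No contact on the way down, so the knuckles must be inside the notches, within about 2 mm in y and 1.3 mm in x. I'll feel gently for the trough floor, 1 mm below the axis, to confirm the height.

```bash
python3 - <<'E'
from h import *
def F():
    q=[]
    for _ in range(4): robot.hold(.03); q.append(robot.state()['wrist_force'])
    return np.mean(q,0)
f0=F()
for z in np.arange(188.7,186.2,-.3):
    robot.servo_line([545.4,-192.6,float(z)],v=6); f=F()-f0; s=robot.state(); print(round(z,1),f.round(2),round(s['t'],2))
    if np.linalg.norm(f)>2.5: break
d=snap('scene');c=snap('top')
o=np.zeros((600,800,3),np.uint8)
o[:,:]=cv2.resize(d['img'][262:334,375:471],(800,600),interpolation=2)
cv2.imwrite('pics/w6.png',o)
E
```

```text
188.7 [ 0.07 -0.74 -0.16] 25.67
188.4 [-0.28 -0.45 -0.67] 26.05
188.1 [ 0.08 -0.4  -0.36] 26.43
187.8 [-0.42  0.53  3.36] 26.82
```

View pics/w6.png

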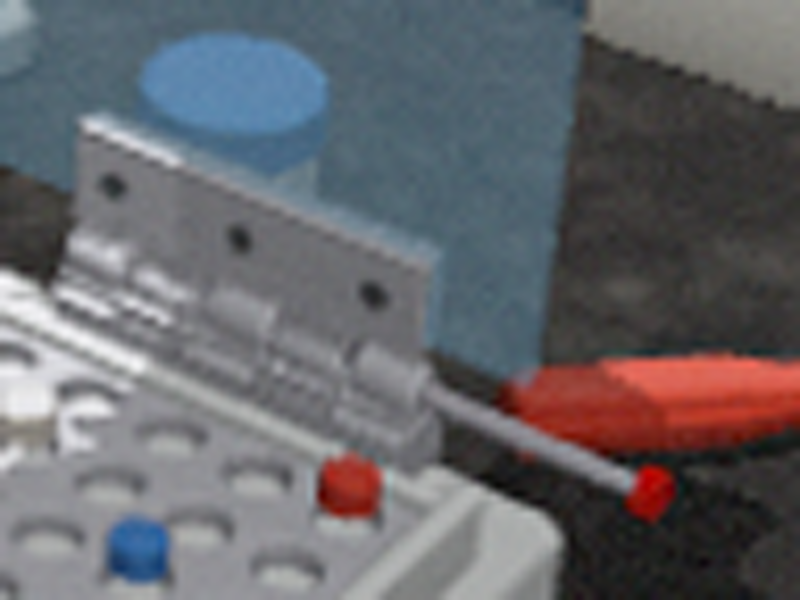

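The lid's knuckles lie between the heater's three (crop 100,250 to 395,375). The floor was felt at TCP z ≈ 187.9 where 188 was predicted, so the height is confirmed. I'll lift back onto the axis, hold and hand in.

```bash
python3 - <<'E'
from h import *
robot.servo_line([545.4,-192.6,188.8],v=6); robot.hold(.8); s=robot.state()
print(s['ee_pos'],s['wrist_force'],s['finger_gap'],s['gripper_force'],s['t'])
print(robot.hand_in())
E
```

```text
[ 545.39276465 -192.6114105   188.78570887] [-0.99416269  0.09026155 -1.68884731] 13.8455223143811 29.991257786750793 28.0333
the job is handed in; nothing more can be done
None
```

I handed in the job at about 28 s with the lid still gripped upright, its knuckles in the heater's notches and its bore axis about on the hinge axis; the only contact felt was about 3.4 N while checking the trough floor, and no verdict came back.

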